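# Seat a plug-in card in the test fixture and clamp it

### The job

Take the plug-in card with the blue handle out of the card rack and slide it down edgewise, either way round, into the slot of the grey test fixture until it is fully home; lower it in, do not let it drop. Then turn the red clamp knob clockwise to its stop, so that its bar lies over the card's top edge, and let go. Leave the other two cards in the rack and do not disturb anything else on the bench.

Things in the scene. Friction and masses are not known exactly. Their poses are not given: they have to be found in the camera images.
- card_blue: card to load: flat upright aluminium card, green faces, BLUE handle on top. Origin: centre of its lower edge; x along its width, y through its thickness, z up. Plate 120 x 8 mm, top edge at z = 100 mm; lowest 12 mm a thinner tongue, 112 x 5 mm. Handle centred, 50 mm along x, 14 mm thick along y, z = 100 to 134 mm: grip it across its thickness. About 220 g.
- card_yellow: an identical card with a YELLOW handle, in the same rack; stays there. Same axes and sizes.
- card_white: an identical card with a WHITE handle, in the same rack; stays there. Same axes and sizes.
- rack: fixed card rack: aluminium base 160 (x) x 250 (y) x 10 mm, blue edges, black grooved end guides. Origin: centre of underside. Three card places at y = -80, 0, +80 mm; cards stand upright, width along the rack's x, on z = 10 mm; guides reach z = 52 mm, so a card must rise 45 mm to be free. Which card stands where varies.
- fixture: fixed grey test fixture: block 160 (x) x 70 (y) x 60 mm, brass sockets on its sides, yellow lines beside the slot in its top. Origin: centre of underside. Slot along x, centred, 124 x 11 mm, 50 mm deep (floor at z = 10, mouth at z = 60 mm, 3 mm bevel). A steel post at x = +90 mm carries the clamp; the clamp tops out at z = 160 mm.
- slot_floor (a point): centre of the fixture slot's floor (the origin of a fully seated card lies here); axes as the fixture's
- slot_mouth (a point): centre of the fixture slot's mouth, 50 mm above its floor; axes as the fixture's
- clamp (a joint): angle of the red clamp about its upright axis (rad), grows clockwise seen from above, 0 to 1.6 (stop). At 0 its bar points to the fixture's -y, clear of the slot; at 1.57 to the fixture's -x, over the card's top edge (3.5 mm above a fully seated card; it strikes one that stands higher). Needs about 0.08 N m; stays where left.
- clamp_grip (a point): centre of the clamp's red grip wing, on the clamp's axis. Wing 11 mm thick, 44 mm long, 28 mm high (16 mm below to 12 mm above this point), parallel to the bar; this point turns with the clamp, its -y axis points along the bar. Under the wing a 26 mm collar, 10 mm high; the bar's top is 26 mm below this point.
- clamp_tip (a point): underside of the clamp's bar, 45 mm from the clamp's axis (the bar is 16 mm wide, 8 mm thick and reaches 52 mm from the axis)
- meter: bystander: yellow handheld multimeter lying on its back, 85 x 165 x 36 mm; origin at the centre of its underside
- screwdriver: bystander: screwdriver with red handle lying along its x between rack and fixture
- wrench: bystander: steel wrench lying along its x at the left side
- tape: bystander: black tape roll lying flat, 100 mm diameter, 24 mm high
- filter_box: bystander: small aluminium box with brass connectors, 90 x 70 x 22 mm
- parts_tray: bystander: blue parts tray with dividers, 150 x 90 x 35 mm, at the right side
There are look-alikes about, which are no part of the job. Leave any pink look-alike of the fixture alone.

How it is judged:
By the outcome, as a careful person would: the job done as asked, in the order asked, and still so for the second after the job is handed in, with the robot touching nothing.
It also fails if it takes over 72 s, if anything falls off the work surface, if the arm or the gripper's body presses on something with over 40 N, if the wrist force passes 120 N, or if a joint passes its speed limit or range.

### The arm

A 6-joint arm with a two-finger parallel gripper is mounted at the origin on the work surface. World frame = base frame: x ahead of the robot, y to its left, z up, the work surface at z = 0. Lengths are in mm, angles in rad, forces in N, time in s.
With the tool pointing down it reaches from about 400 to 825 mm from the base axis. Payload 7 kg.
Tool frame: the origin (TCP) lies on the centre line of the jaws, within the pads' length; the fingertips stand 17 mm ahead of it and the grasp point (between the pads) lies 2 mm behind it (ctrl.tip_reach is the distance from the TCP to the fingertips, in mm); z points along the fingers, y is the line along which they close (so a half turn about z gives the same grasp; the last joint's range is limited). The gripper opens to 88 mm and grips with 3 to 60 N. Pads are 19 mm wide; open, the fingers measure 130 mm over their backs; the gripper's body (78 mm by 193 mm) begins 47 mm behind the grasp point.
Start: joints at [-0.813, 0.359, 0.012, 0, -1.224, -0.288], TCP at [305.549, -601.86, 243.561] pointing down, gripper open.
Joint ranges: [-3.07, 3.07], [-1.43, 2.12], [-1.02, 1.25], [-3.03, 1.67], [-3.05, -0], [-3.03, 3.03]. Speed limits (rad/s): [2.39, 2.39, 3.01, 3.14, 3.14, 3.14].

### API

Orientations are given as a unit quaternion [x, y, z, w].
In Python, from rig import ctrl gives the robot as it stands.
- The arm moves only by the tool servo_tool, never from a script. Its argument "commands" is a list of rows, each an object with "fingers": the opening, from 0 (shut) to 1 (fully open); "linear": the shift along the world's x, y, z each as a share of 0.8 m, from -1 to 1, a list of three; "spin": the turn about the world's z as a share of 90 degrees, from -1 to 1. In form: [{"fingers": fingers, "linear": [tx, ty, tz], "spin": spin}, ...]. A call has 1 to 20 rows; each row is the pose to reach, as a shift and turn from the pose commanded when the call began; what a row does not reach only later rows make up. A row lasts 1/12 s, in which the tool goes at most 41.7 mm and 7.16 degrees, less where a joint would pass 70% of its speed; a pose out of reach is approached as far as the arm can. A call with a number of a shift or a turn outside -1 to 1 is refused whole. A call with a gripper value outside its range is refused whole. The fingers move at their own pace and stop on an object; the grip force is fixed at half the most. Time passes only in rows, so rows that repeat a pose let the fingers close. It gives the time, the measured TCP pose, the force, the opening and the grip force at its end, in the units of the state.
- ctrl.read_state(): the state, without advancing time (a new reading comes with each control period).
- ctrl.camera(name): name is "scene" or "top"; returns (picture, depth): 420x560x3 uint8, red, green, blue; 420x560 float32, mm along the optical axis (not along the pixel's ray), 0 where there is no reading.
- ctrl.camera_info(name): a dict with "intrinsics" (3x3 intrinsics, pixels), "k1" (the pictures are not rectified: a ray, as slopes to the right and down, at radius r is drawn at 1 + k1 r^2 times it, then the intrinsics apply), "R" (3x3) and "t" (3): a world point X has camera coordinates R X + t. Camera axes: x right, y down, z forward; pixel columns grow to the right and rows downward; lengths in mm; the calibration is good to about 2 mm. A picture is of the moment at which its call begins. camera_info takes no time and is no camera call.
- ctrl.finish_job(): hands the job in; it is judged then, once.
The state is a dict: "time": time; "joint_positions": joint angles; "qd": joint speeds; "joint_torque": joint torques, N m; "position": TCP position; "orientation": TCP orientation; "contact_force": force on the tool from outside, world axes, zero at the start; "moment": the same for the moment, N m; "opening": opening from 0.0 (shut) to 1.0 (fully open); "grasp_force": force on a finger pad.
Only numpy, scipy, OpenCV 4.12 (cv2) and the standard library are available. Lean on these libraries where they do the work, as an engineer would, in place of code of your own. Each camera call takes 0.05 s, during which the arm holds its last target. There are 200 camera calls.

## Working session

There is one attempt and no reset: what is moved stays moved. The work goes in short steps, Python scripts to look and compute and a tool call to move; the robot and the scene stay as the last step left them, time stands still between calls to the robot, and variables do not carry over. Pictures are saved under pics/ and viewed, at most 10 in all, crops included, and the job is handed in when it is done.

Besides the shell and the picture viewer there is one more tool, called after ">>>" in YAML: its name, and indented under it one key for each argument. servo_tool: Moves the arm, as the interface text tells. Its arguments: {"type":"object","properties":{"commands":{"type":"array"}},"required":["commands"]}

```bash
mkdir -p pics; ls; cat > h.py <<'E'
import numpy as np, cv2
from rig import ctrl
def grab(n):
    im,d=ctrl.camera(n); return im[:,:,::-1].copy(),d,ctrl.camera_info(n)
def rays(px,I):
    K=np.array(I["intrinsics"],float);p=np.array(px,float).reshape(-1,1,2)
    u=cv2.undistortPoints(p,K,np.array([I["k1"],0,0,0.]),).reshape(-1,2)
    return np.c_[u,np.ones(len(u))]
def pts(px,dep,I):  # depth along axis -> world
    R=np.array(I["R"]);t=np.array(I["t"]).ravel()
    return (rays(px,I)*np.array(dep).reshape(-1,1)-t)@R
def onz(px,z,I):
    R=np.array(I["R"]);t=np.array(I["t"]).ravel()
    r=rays(px,I)@R; c=-t@R
    return c+r*((z-c[2])/r[:,2])[:,None]
def cloud(d,I):
    v,u=np.mgrid[:d.shape[0],:d.shape[1]]
    return pts(np.c_[u.ravel(),v.ravel()],d.ravel(),I).reshape(*d.shape,3)
E
python3 - <<'E'
from h import *
for n in("scene","top"):
    im,d,I=grab(n); cv2.imwrite(f"pics/{n}1.png",im); np.savez(f"{n}1.npz",im=im,d=d)
    print(n,I,d.min(),d.max())
print(ctrl.read_state())
E
```

```text
pics
scene {'intrinsics': array([[542.52276282,   0.        , 273.14626283],
       [  0.        , 542.52276282, 217.89773735],
       [  0.        ,   0.        ,   1.        ]]), 'k1': -0.03312561522209332, 'R': array([[ 0.12568421,  0.99205006, -0.00633772],
       [ 0.82797263, -0.1084119 , -0.55018922],
       [-0.54650233,  0.06390264, -0.83501596]]), 't': array([ -56.11327374, -357.28234198, 2148.22301818])} 0.0 3502.2168
top {'intrinsics': array([[487.78261678,   0.        , 279.20133913],
       [  0.        , 487.78261678, 209.71264016],
       [  0.        ,   0.        ,   1.        ]]), 'k1': -0.07017037752743836, 'R': array([[-0.01509769, -0.99969542, -0.01952252],
       [-0.99177665,  0.01745402, -0.12678502],
       [ 0.12708715,  0.01744782, -0.99173809]]), 't': array([  24.42570299,  500.86975166, 1460.14220069])} 0.0 2468.6707
{'time': 0.1, 'joint_positions': array([-8.12900498e-01,  3.59282683e-01,  1.11669909e-02, -3.02166433e-04,
       -1.22409426e+00, -2.88099373e-01]), 'qd': array([-0.00053069, -0.00397896,  0.00203098,  0.00140754,  0.00041292,
        0.00066751]), 'joint_torque': array([-1.57910941e-03, -5.84163451e+01,  2.93751562e+01,  7.01555997e+00,
        1.01693204e-02, -5.47569960e-05]), 'position': array([ 305.37059461, -601.52215841,  242.74576175]), 'orientation': array([-2.32693923e-01,  9.72549751e-01,  6.83283499e-04, -2.29969754e-04]), 'contact_force': array([ 0.30855672, -0.26527162,  0.19316447]), 'moment': array([-0.04022464, -0.04406991,  0.0166082 ]), 'grasp_force': 0.0, 'opening': 1.0066705010542956}
```

View pics/scene1.png

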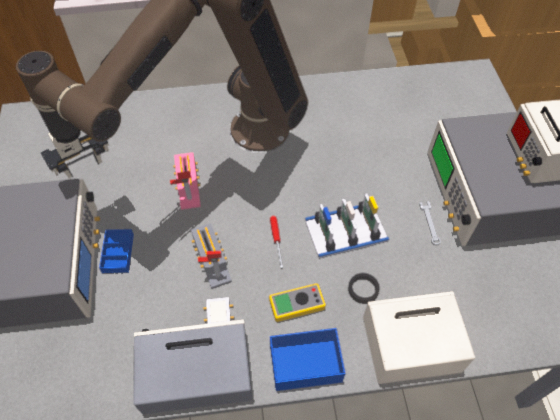

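View pics/top1.png

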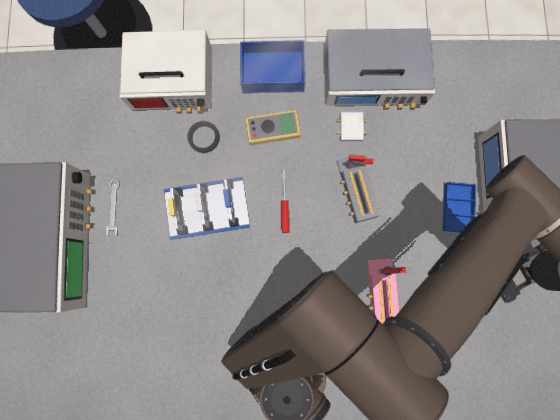

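Scene picture: rack near (346,229), with the blue handle at (325,213), white at (349,208) and yellow at (373,203). In the top view these are at (230,195), (201,200) and (172,205).
There are two fixture candidates. The grey one is at scene (212,255) / top (357,190), with its red clamp at top (361,160). The pink one is at scene (186,180) / top (383,290). The grey one with yellow lines fits the description, so I'll confirm it in an enlarged crop.

```bash
python3 - <<'E'
from h import *
T=np.load("top1.npz");S=np.load("scene1.npz")
a=cv2.resize(T["im"][145:235,325:385],None,fx=6,fy=6,interpolation=cv2.INTER_CUBIC)
b=cv2.resize(T["im"][165:255,155:225+30],None,fx=4,fy=6*1.0,interpolation=cv2.INTER_CUBIC)
cv2.imwrite("pics/crop1.png",np.hstack([a,b]))
for n,Z in(("top",T),("scene",S)):
    I=ctrl.camera_info(n);im=Z["im"];C=cloud(Z["d"],I);h=cv2.cvtColor(im,cv2.COLOR_BGR2HSV)
    H,Sa,V=[h[...,i].astype(int) for i in range(3)]
    M={"blue":(H>105)&(H<128)&(Sa>130)&(V>60),"yellow":(H>20)&(H<35)&(Sa>150)&(V>120),"red":((H<6)|(H>174))&(Sa>170)&(V>90),"orange":(H>8)&(H<28)&(Sa>90)}
    ok=Z["d"]>0
    for k,m in M.items():
        m=(m&ok).astype(np.uint8);nl,L,st,ce=cv2.connectedComponentsWithStats(m)
        for i in range(1,nl):
            if st[i,4]>12:
                P=C[L==i];q=np.median(P,0)
                if 300<q[0]<900 and abs(q[1])<500 : print(n,k,ce[i].round(1),st[i,4],q.round(),P.min(0).round(),P.max(0).round())
    # greyscale: cloud slices of fixture / card tops
E
```

```text
top blue [231.8 227.9] 73 [449. 162.  19.] [440. 113.   9.] [458. 218.  30.]
top red [147.9 102.6] 204 [837. 418.  77.] [832. 368.  40.] [840. 466. 110.]
top red [361.2 159.1] 97 [ 629. -223.  145.] [ 622. -258.  117.] [ 636. -189.  164.]
top red [284.7 216.7] 197 [479.  -1.  25.] [436. -10.  14.] [530.   9.  33.]
top red [390.6 270.1] 14 [ 312. -290.  160.] [ 307. -298.  154.] [ 315. -283.  165.]
top red [402.4 269.7] 18 [ 312. -332.  121.] [ 309. -340.  115.] [ 317. -324.  128.]
top orange [386.9 105.6] 27 [ 830. -330.   21.] [ 822. -339.   12.] [ 839. -325.   27.]
top orange [399.8 105.4] 27 [ 830. -371.   20.] [ 823. -379.   11.] [ 838. -366.   31.]
top orange [412.7 105.3] 26 [ 830. -413.   22.] [ 823. -428.   -6.] [ 842. -407.   27.]
top orange [178.1 109.4] 29 [831. 334.  23.] [822. 328.  16.] [841. 342.  33.]
top orange [188.5 109. ] 20 [831. 300.  26.] [824. 295.  19.] [838. 307.  35.]
top orange [198.6 108.6] 21 [829. 267.  26.] [821. 258.  22.] [837. 273.  79.]
top orange [273.3 129. ] 339 [738.  28.  35.] [715. -50.  -3.] [829. 119.  46.]
top orange [365.3 191.6] 91 [ 549
[... 523 characters left out ...]
] [532. 333. 154.]
scene yellow [201.6 241. ] 23 [ 528. -249.   60.] [ 493. -259.   56.] [ 566. -239.   68.]
scene yellow [297.1 309.5] 354 [806.  29.  31.] [724. -51.  -0.] [823. 117.  48.]
scene red [274.5 228.1] 128 [491.  -1.  23.] [438. -10.  13.] [535.   9.  33.]
scene red [208.6 255.6] 82 [ 637. -223.  150.] [ 628. -256.  114.] [ 644. -190.  164.]
scene orange [372.7 204. ] 112 [508. 322. 138.] [389. 315.   3.] [534. 356. 154.]
scene orange [209.9 238.9] 62 [ 527. -221.   61.] [ 476. -235.   52.] [ 634. -205.  162.]
scene orange [201.8 241.7] 63 [ 534. -248.   60.] [ 483. -262.   53.] [ 584. -236.   69.]
scene orange [296.9 305.4] 568 [801.  32.  32.] [701. -51. -12.] [823. 120.  48.]
```

View pics/crop1.png

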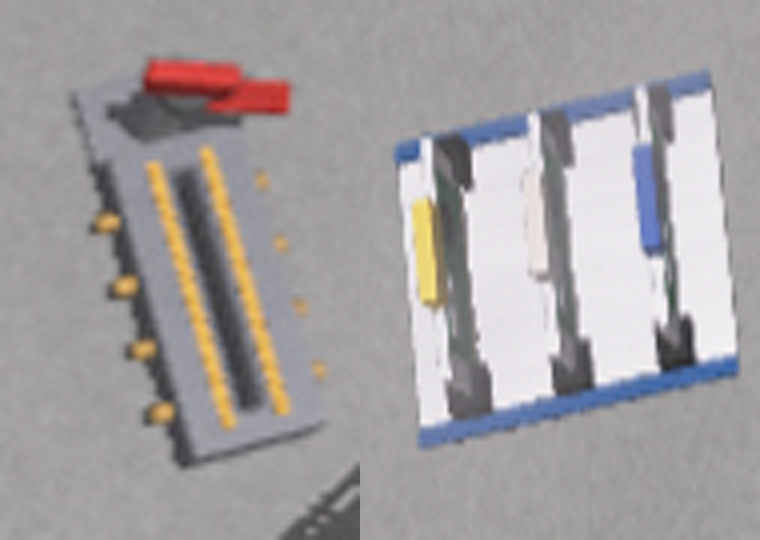

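The crop confirms it. The grey block with yellow lines, dark slot and red clamp is the fixture. The blue-handled card is the rightmost in the rack in the top view. Next I'll measure precisely from both views.

```bash
cat > m.py <<'E'
from h import *
def hsv(im):
    h=cv2.cvtColor(im,cv2.COLOR_BGR2HSV); return [h[...,i].astype(int) for i in range(3)]
def tri(p,Ip,q,Iq):
    A=np.zeros((3,3));b=np.zeros(3)
    for x,I in((p,Ip),(q,Iq)):
        R=np.array(I["R"]);c=-np.array(I["t"]).ravel()@R
        r=(rays([x],I)@R)[0];r/=np.linalg.norm(r);Pm=np.eye(3)-np.outer(r,r);A+=Pm;b+=Pm@c
    return np.linalg.solve(A,b)
def rect(px,z,I):
    (c,wh,a)=cv2.minAreaRect(onz(px,z,I)[:,:2].astype(np.float32))
    if wh[0]<wh[1]: wh=wh[::-1];a+=90
    return np.round(c,1),np.round(wh,1),round((a+90)%180-90,2)
E
python3 - <<'E'
from m import *
D={n:(np.load(f"{n}1.npz"),ctrl.camera_info(n)) for n in("top","scene")}
cen={}
for n,(Z,I) in D.items():
    im=Z["im"];C=cloud(Z["d"],I);H,S,V=hsv(im);x,y,z=C[...,0],C[...,1],C[...,2]
    def sel(m): return np.argwhere(m)[:,::-1].astype(float)
    def reg(name,m,zz):
        p=sel(m); cen[n,name]=p.mean(0)
        print(n,name,len(p),p.mean(0).round(1),"medz",np.median(z[m]).round(1),"rect@",zz,rect(p,zz,I))
    hb=(H>100)&(H<130)&(S>80)&(x>440)&(x<600)&(y>110)&(y<215)&(z>110)
    reg("blueH",hb,144 if n=="top" else 140)
    hy=(H>18)&(H<35)&(S>110)&(abs(x-505)<60)&(abs(y-322)<30)&(z>105); reg("yelH",hy,144)
    L=(H>8)&(H<32)&(S>80)&(x>450)&(x<625)&(z>50)&(z<72)
    c=.22*(x-545)
    for nm,m in(("l1",L&(y-c>-233)&(y-c<-195)),("l2",L&(y-c<=-233)&(y-c>-270))): reg(nm,m,60)
    w=((H<8)|(H>172))&(S>130)&(abs(x-629)<30)&(abs(y+223)<45)
    for nm,m in(("wing",w&(z>140)),("bar",w&(z<128)),):reg(nm,m,160 if nm=="wing" else 122)
    b=(S<60)&(z>52)&(z<70)&(x>430)&(x<660)&(abs(y-c+232)<60); reg("block",b,60)
    rk=(z<25)&(z>4)&(x>410)&(x<630)&(y>100)&(y<390)&((S>90)&(H>95)&(H<130)|(V>170)); reg("rack",rk,10)
for k in("blueH","yelH","l1","l2","wing"): print(k,tri(cen["top",k],D["top"][1],cen["scene",k],D["scene"][1]).round(1))
E
```

```text
top blueH 75 [226.4 198.2] medz 144.2 rect@ 144 (array([523.1, 164.1]), array([47.8, 12.5]), 8.03)
top yelH 65 [171.  206.5] medz 144.9 rect@ 144 (array([501.6, 322.8]), array([43.6, 11.5]), 0.82)
top l1 109 [356.4 193.7] medz 60.8 rect@ 60 (array([ 543. , -217.3]), array([136.2,   7.2]), 14.22)
top l2 107 [365.3 191.3] medz 60.5 rect@ 60 (array([ 549. , -244.6]), array([137. ,   7.2]), 14.09)
top wing 70 [356.5 157.5] medz 158.5 rect@ 160 (array([ 630. , -207.2]), array([42.5, 13. ]), 83.16)
top bar 57 [366.5 161.1] medz 121.3 rect@ 122 (array([ 629.8, -227. ]), array([61.2, 14.9]), 89.02)
top block 807 [360.4 192.4] medz 59.8 rect@ 60 (array([ 551.3, -228.6]), array([173.3,  69.1]), 14.28)
top rack 2486 [209.4 209.1] medz 11.5 rect@ 10 (array([518.1, 245.2]), array([292.1, 166.6]), -82.16)
scene blueH 92 [326.6 214.9] medz 139.9 rect@ 140 (array([535.3, 164.9]), array([65.6, 21. ]), 5.51)
scene yelH 101 [372.7 204. ] medz 138.2 rect@ 144 (array([513.8, 319.6]), array([63.7, 23.4]), 9.76)
scene l1 69 [210.  239.4] medz 60.7 rect@ 60 (array([ 544.1, -216.8]), array([137.5,   8.5]), 13.92)
scene l2 70 [202.5 243.3] medz 60.2 rect@ 60 (array([ 551.4, -243. ]), array([135.8,   8.4]), 14.37)
scene wing 78 [212.9 253.5] medz 155.2 rect@ 160 (array([ 643.3, -207.3]), array([40.2, 21. ]), 82.6)
scene bar 57 [203.5 259. ] medz 120.4 rect@ 122 (array([ 635.4, -239.8]), array([38.1, 14.2]), 82.62)
scene block 470 [207.4 243.9] medz 59.4 rect@ 60 (array([ 559.1, -226.4]), array([184.5,  70.6]), 14.44)
scene rack 1594 [343.  234.2] medz 10.8 rect@ 10 (array([521.8, 244.3]), array([289.3, 220.5]), 89.95)
blueH [525.4 166.4 126.3]
yelH [503.6 325.5 128.2]
l1 [ 539.2 -217.3   76.9]
l2 [ 547.1 -244.1   70.6]
wing [ 633.4 -209.2  146.1]
```

>>> servo_tool:
  commands:
    - {"fingers": 0.5, "linear": [0.273, 0.9585, 0.01], "spin": -0.212}
    - {"fingers": 0.5, "linear": [0.273, 0.9585, 0.01], "spin": -0.212}
    - {"fingers": 0.5, "linear": [0.273, 0.9585, 0.01], "spin": -0.212}
    - {"fingers": 0.5, "linear": [0.273, 0.9585, 0.01], "spin": -0.212}
    - {"fingers": 0.5, "linear": [0.273, 0.9585, 0.01], "spin": -0.212}
    - {"fingers": 0.5, "linear": [0.273, 0.9585, 0.01], "spin": -0.212}
    - {"fingers": 0.5, "linear": [0.273, 0.9585, 0.01], "spin": -0.212}
    - {"fingers": 0.5, "linear": [0.273, 0.9585, 0.01], "spin": -0.212}
    - {"fingers": 0.5, "linear": [0.273, 0.9585, 0.01], "spin": -0.212}
    - {"fingers": 0.5, "linear": [0.273, 0.9585, 0.01], "spin": -0.212}
    - {"fingers": 0.5, "linear": [0.273, 0.9585, 0.01], "spin": -0.212}
    - {"fingers": 0.5, "linear": [0.273, 0.9585, 0.01], "spin": -0.212}
    - {"fingers": 0.5, "linear": [0.273, 0.9585, 0.01], "spin": -0.212}
    - {"fingers": 0.5, "linear": [0.273, 0.9585, 0.01], "spin": -0.212}
    - {"fingers": 0.5, "linear": [0.273, 0.9585, 0.01], "spin": -0.212}
    - {"fingers": 0.5, "linear": [0.273, 0.9585, 0.01], "spin": -0.212}
    - {"fingers": 0.5, "linear": [0.273, 0.9585, 0.01], "spin": -0.212}
    - {"fingers": 0.5, "linear": [0.273, 0.9585, 0.01], "spin": -0.212}
    - {"fingers": 0.5, "linear": [0.273, 0.9585, 0.01], "spin": -0.212}
    - {"fingers": 0.5, "linear": [0.273, 0.9585, 0.01], "spin": -0.212}

```text
time: 1.77
position: [525.3, 170.0, 250.8]
orientation: [-0.07, 0.998, 0.0, 0.0]
contact_force: [1.3, -1.0, 0.8]
opening: 0.5
grasp_force: 0.0
```

```bash
python3 - <<'E'
from m import *
ims=[]
for n in("top","scene"):
    im,d,I=grab(n);np.savez(f"{n}2.npz",im=im,d=d);ims.append(im)
s=ctrl.read_state();print(s["position"],s["orientation"],s["joint_positions"].round(2))
a=cv2.resize(ims[0][140:260,140:270],(433,400),interpolation=cv2.INTER_CUBIC)
b=cv2.resize(ims[1][150:250,270:360],(360,400),interpolation=cv2.INTER_CUBIC)
cv2.imwrite("pics/c2.png",np.hstack([a,b]))
E
```

```text
[523.9453618  166.87629124 250.52332797] [-6.96596326e-02  9.97570437e-01 -4.06605516e-04 -7.69840344e-04] [ 0.66  0.15 -0.25 -0.   -1.17 -2.1 ]
```

View pics/c2.png

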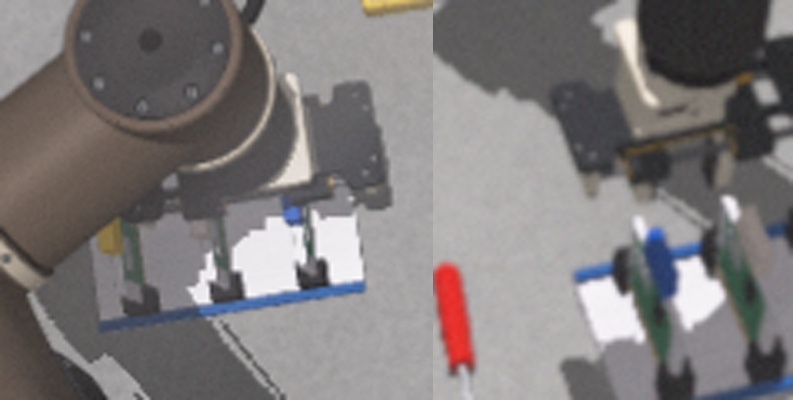

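Left part (top view): the fingers straddle the blue handle at about (292,210). Right part (scene view): the gripper stands over the handle at (655,262), clear of the neighbouring cards. I'll descend in steps.

>>> servo_tool:
  commands:
    - {"fingers": 0.5, "linear": [0, 0, -0.03], "spin": 0}
    - {"fingers": 0.5, "linear": [0, 0, -0.06], "spin": 0}
    - {"fingers": 0.5, "linear": [0, 0, -0.08], "spin": 0}
    - {"fingers": 0.5, "linear": [0, 0, -0.1], "spin": 0}
    - {"fingers": 0.5, "linear": [0, 0, -0.12], "spin": 0}
    - {"fingers": 0.5, "linear": [0, 0, -0.135], "spin": 0}
    - {"fingers": 0.5, "linear": [0, 0, -0.145], "spin": 0}
    - {"fingers": 0.5, "linear": [0, 0, -0.15], "spin": 0}
    - {"fingers": 0.5, "linear": [0, 0, -0.15], "spin": 0}
    - {"fingers": 0.5, "linear": [0, 0, -0.15], "spin": 0}
    - {"fingers": 0.5, "linear": [0, 0, -0.15], "spin": 0}

```text
time: 2.78
position: [524.4, 165.0, 132.4]
orientation: [-0.068, 0.998, 0.0, 0.001]
contact_force: [0.1, 0.0, 0.4]
opening: 0.506
grasp_force: 0.0
```

>>> servo_tool:
  commands:
    - {"fingers": 0, "linear": [0, 0, 0], "spin": 0}
    - {"fingers": 0, "linear": [0, 0, 0], "spin": 0}
    - {"fingers": 0, "linear": [0, 0, 0], "spin": 0}
    - {"fingers": 0, "linear": [0, 0, 0], "spin": 0}
    - {"fingers": 0, "linear": [0, 0, 0], "spin": 0}
    - {"fingers": 0, "linear": [0, 0, 0], "spin": 0}
    - {"fingers": 0, "linear": [0, 0, 0], "spin": 0}
    - {"fingers": 0, "linear": [0, 0, 0], "spin": 0}
    - {"fingers": 0, "linear": [0, 0, 0], "spin": 0}
    - {"fingers": 0, "linear": [0, 0, 0], "spin": 0}

```text
time: 3.62
position: [524.0, 164.9, 131.7]
orientation: [-0.068, 0.998, -0.0, 0.0]
contact_force: [-0.1, -0.9, 2.4]
opening: 0.159
grasp_force: 30.0
```

Gripped at 14 mm with little side force. Lifting now.

>>> servo_tool:
  commands:
    - {"fingers": 0, "linear": [0, 0, 0.008], "spin": 0}
    - {"fingers": 0, "linear": [0, 0, 0.016], "spin": 0}
    - {"fingers": 0, "linear": [0, 0, 0.026], "spin": 0}
    - {"fingers": 0, "linear": [0, 0, 0.036], "spin": 0}
    - {"fingers": 0, "linear": [0, 0, 0.048], "spin": 0}
    - {"fingers": 0, "linear": [0, 0, 0.06], "spin": 0}
    - {"fingers": 0, "linear": [0, 0, 0.075], "spin": 0}
    - {"fingers": 0, "linear": [0, 0, 0.09], "spin": 0}
    - {"fingers": 0, "linear": [0, 0, 0.105], "spin": 0}
    - {"fingers": 0, "linear": [0, 0, 0.12], "spin": 0}
    - {"fingers": 0, "linear": [0, 0, 0.135], "spin": 0}
    - {"fingers": 0, "linear": [0, 0, 0.145], "spin": 0}
    - {"fingers": 0, "linear": [0, 0, 0.15], "spin": 0}
    - {"fingers": 0, "linear": [0, 0, 0.15], "spin": 0}
    - {"fingers": 0, "linear": [0, 0, 0.15], "spin": 0}
    - {"fingers": 0, "linear": [0, 0, 0.15], "spin": 0}

```text
time: 4.95
position: [523.5, 164.8, 250.8]
orientation: [-0.068, 0.998, -0.0, -0.001]
contact_force: [-0.4, 0.3, -3.4]
opening: 0.159
grasp_force: 30.0
```

>>> servo_tool:
  commands:
    - {"fingers": 0, "linear": [0.001, -0.01, 0], "spin": 0.0}
    - {"fingers": 0, "linear": [0.003, -0.03, 0], "spin": 0.01}
    - {"fingers": 0, "linear": [0.005, -0.06, 0], "spin": 0.02}
    - {"fingers": 0, "linear": [0.007, -0.095, 0], "spin": 0.03}
    - {"fingers": 0, "linear": [0.009, -0.13, 0], "spin": 0.04}
    - {"fingers": 0, "linear": [0.011, -0.165, 0], "spin": 0.05}
    - {"fingers": 0, "linear": [0.013, -0.2, 0], "spin": 0.06}
    - {"fingers": 0, "linear": [0.015, -0.235, 0], "spin": 0.071}
    - {"fingers": 0, "linear": [0.017, -0.27, 0], "spin": 0.071}
    - {"fingers": 0, "linear": [0.019, -0.305, 0], "spin": 0.071}
    - {"fingers": 0, "linear": [0.021, -0.34, 0], "spin": 0.071}
    - {"fingers": 0, "linear": [0.023, -0.375, 0], "spin": 0.071}
    - {"fingers": 0, "linear": [0.025, -0.41, 0], "spin": 0.071}
    - {"fingers": 0, "linear": [0.027, -0.44, 0], "spin": 0.071}
    - {"fingers": 0, "linear": [0.028, -0.465, 0], "spin": 0.071}
    - {"fingers": 0, "linear": [0.029, -0.485, 0], "spin": 0.071}
    - {"fingers": 0, "linear": [0.029, -0.494, 0], "spin": 0.071}
    - {"fingers": 0, "linear": [0.029, -0.494, 0], "spin": 0.071}
    - {"fingers": 0, "linear": [0.029, -0.494, 0], "spin": 0.071}
    - {"fingers": 0, "linear": [0.029, -0.494, 0], "spin": 0.071}

```text
time: 6.62
position: [546.9, -229.8, 251.3]
orientation: [-0.124, 0.992, 0.0, -0.0]
contact_force: [-0.9, 0.1, -2.1]
opening: 0.158
grasp_force: 30.0
```

```bash
python3 - <<'E'
from m import *
ims=[]
for n in("top","scene"):
    im,d,I=grab(n);np.savez(f"{n}3.npz",im=im,d=d);ims.append(im)
s=ctrl.read_state();print(s["position"],s["orientation"],s["joint_positions"].round(2),s["contact_force"],s["moment"])
a=cv2.resize(ims[0][130:250,300:420],(400,400),interpolation=cv2.INTER_CUBIC)
b=cv2.resize(ims[1][190:290,160:260],(400,400),interpolation=cv2.INTER_CUBIC)
cv2.imwrite("pics/c3.png",np.hstack([a,b]))
E
```

```text
[ 547.17393531 -229.52955354  251.59700489] [-1.24281960e-01  9.92246940e-01  4.75026014e-05  3.55430244e-05] [-0.07  0.22 -0.16 -0.   -1.19 -1.25] [-0.12657532 -0.18763676 -2.54138211] [ 0.01355224 -0.03133099 -0.01920071]
```

View pics/c3.png

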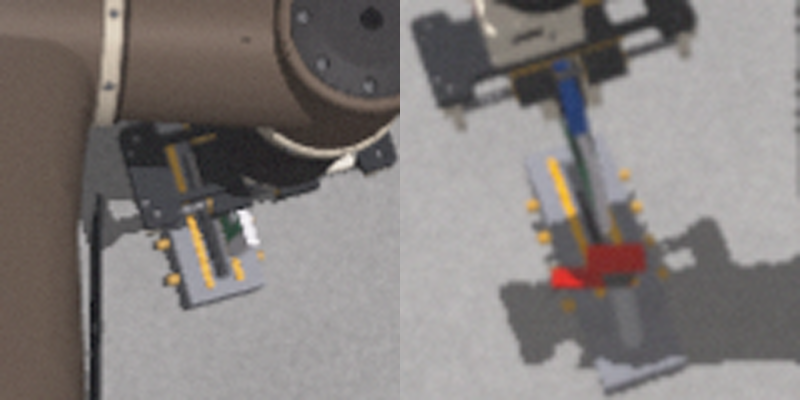

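The card hangs over the slot, parallel to the yellow lines; in the right view the blue handle is at (570,100) and the clamp at (615,262). I'll check the card's position in the fixture frame.

```bash
python3 - <<'E'
from m import *
a=np.radians(14.2);ex=np.array([np.cos(a),np.sin(a)]);ey=np.array([-ex[1],ex[0]]);o=np.array([547,-230.5])
for n in("top","scene"):
    Z=np.load(f"{n}3.npz");I=ctrl.camera_info(n);C=cloud(Z["d"],I);H,S,V=hsv(Z["im"]);ok=Z["d"]>0
    u=(C[...,:2]-o)@ex;v=(C[...,:2]-o)@ey;z=C[...,2]
    b=ok&(H>100)&(H<130)&(S>90)&(abs(u)<60)&(abs(v)<30)&(z>180)
    c=ok&(abs(u)<75)&(abs(v)<14)&(z>140)&(z<226)&~b
    for nm,m in(("handle",b),("plate",c)):
        if m.sum()>5:
            print(n,nm,m.sum(),"u",np.percentile(u[m],[1,5,50,95,99]).round(1),"v",np.percentile(v[m],[5,50,95]).round(1),"z",np.percentile(z[m],[2,50,98]).round(1))
    # plate bright/top edge line yaw
    e=c&(z>215)
    if e.sum()>8: 
        p=np.polyfit(u[e],v[e],1);print(n,"edge",e.sum(),p)
    # slot yellow lines again, full
    for s in(-1,1):
        L=ok&(H>8)&(H<32)&(S>80)&(abs(u)<75)&(abs(v-s*14)<7)&(abs(z-60)<12)
        if L.sum()>8:
            P=onz(np.argwhere(L)[:,::-1],60,I)[:,:2]-o;print(n,"line",s,L.sum(),(P@ey).mean().round(2),(P@ex).min().round(1),(P@ex).max().round(1))
    Z=np.load(f"{n}2.npz");C=cloud(Z["d"],I);H,S,V=hsv(Z["im"]);u=(C[...,:2]-o)@ex;v=(C[...,:2]-o)@ey;z=C[...,2]
    for s in(-1,1):
        L=(H>8)&(H<32)&(S>80)&(abs(u)<75)&(abs(v-s*14)<7)&(abs(z-60)<12)
        P=onz(np.argwhere(L)[:,::-1],60,I)[:,:2]-o;print(n,"line2",s,L.sum(),(P@ey).mean().round(2),np.polyfit(P@ex,P@ey,1).round(3),(P@ex).min().round(1),(P@ex).max().round(1))
E
```

```text
top plate 77 u [-58.  -57.6 -44.2 -28.4 -24.1] v [2.  7.1 9.7] z [146.7 189.5 224.3]
top edge 17 [0.07389983 8.94778967]
top line -1 14 -13.89 -70.0 -51.0
top line 1 91 13.59 -68.7 61.6
top line2 -1 110 -14.17 [ -0.    -14.175] -70.0 69.2
top line2 1 110 13.76 [ 0.    13.757] -68.7 67.5
scene handle 69 u [-12.7  -9.4  20.1  30.1  31.5] v [-3.7  0.9  7.8] z [209.6 260.4 268.8]
scene plate 95 u [-36.1 -12.   54.1  65.2  65.9] v [-3.1 -0.4  7.3] z [143.  190.1 225.6]
scene edge 18 [ 0.07987306 -1.07782733]
scene line -1 67 -13.83 -66.7 69.1
scene line 1 14 15.07 8.6 69.3
scene line2 -1 70 -13.64 [ 3.0000e-03 -1.3607e+01] -66.7 69.1
scene line2 1 66 14.22 [3.0000e-03 1.4269e+01] -68.2 69.3
```

>>> servo_tool:
  commands:
    - {"fingers": 0, "linear": [-0.0037, -0.0011, -0.01], "spin": 0}
    - {"fingers": 0, "linear": [-0.0037, -0.0011, -0.025], "spin": 0}
    - {"fingers": 0, "linear": [-0.0037, -0.0011, -0.045], "spin": 0}
    - {"fingers": 0, "linear": [-0.0037, -0.0011, -0.065], "spin": 0}
    - {"fingers": 0, "linear": [-0.0037, -0.0011, -0.075], "spin": 0}
    - {"fingers": 0, "linear": [-0.0037, -0.0011, -0.08], "spin": 0}
    - {"fingers": 0, "linear": [-0.0037, -0.0011, -0.082], "spin": 0}
    - {"fingers": 0, "linear": [-0.0037, -0.0011, -0.082], "spin": 0}
    - {"fingers": 0, "linear": [-0.0037, -0.0011, -0.082], "spin": 0}
    - {"fingers": 0, "linear": [-0.0037, -0.0011, -0.082], "spin": 0}
    - {"fingers": 0, "linear": [-0.0037, -0.0011, -0.082], "spin": 0}

```text
time: 7.63
position: [544.6, -231.2, 186.7]
orientation: [-0.124, 0.992, -0.0, 0.001]
contact_force: [-1.0, -0.4, -2.2]
opening: 0.155
grasp_force: 30.0
```

```bash
python3 - <<'E'
from m import *
im,d,I=grab("scene");im2,d2,I2=grab("top")
s=ctrl.read_state();print(s["position"],s["contact_force"])
cv2.imwrite("pics/c4.png",np.hstack([cv2.resize(im[200:290,165:245],(480,540),interpolation=cv2.INTER_CUBIC),cv2.resize(im2[185:235,335:385],(300,540),interpolation=cv2.INTER_CUBIC)]))
E
```

```text
[ 544.34823262 -231.20967941  186.41710348] [-0.45776603 -0.17543503 -2.69729506]
```

View pics/c4.png

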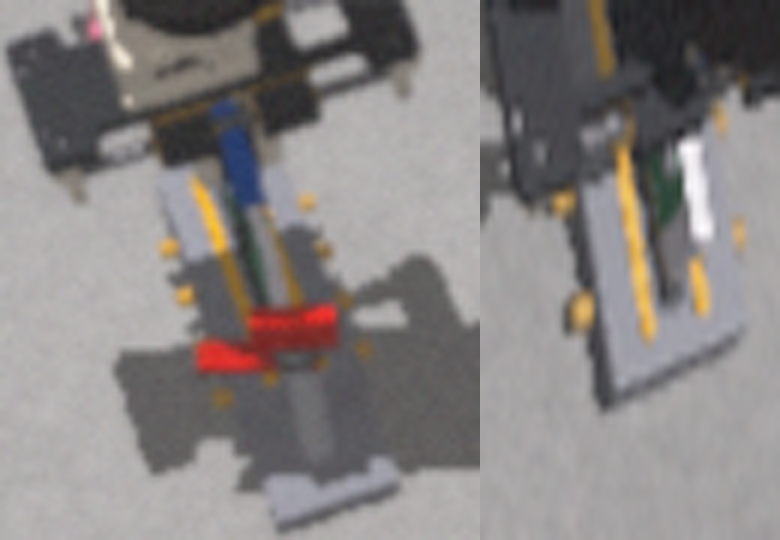

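The card's lower edge stands over the slot, between the yellow lines. I'll lower gently and watch the force.

>>> servo_tool:
  commands:
    - {"fingers": 0, "linear": [0, 0, -0.003], "spin": 0}
    - {"fingers": 0, "linear": [0, 0, -0.006], "spin": 0}
    - {"fingers": 0, "linear": [0, 0, -0.009], "spin": 0}
    - {"fingers": 0, "linear": [0, 0, -0.012], "spin": 0}
    - {"fingers": 0, "linear": [0, 0, -0.015], "spin": 0}
    - {"fingers": 0, "linear": [0, 0, -0.015], "spin": 0}
    - {"fingers": 0, "linear": [0, 0, -0.015], "spin": 0}

```text
time: 8.32
position: [544.1, -231.1, 173.7]
orientation: [-0.124, 0.992, 0.0, -0.0]
contact_force: [-0.4, 0.1, -2.7]
opening: 0.162
grasp_force: 30.0
```

Tongue is in with no contact (lower edge at about z = 52).

>>> servo_tool:
  commands:
    - {"fingers": 0, "linear": [0, 0, -0.003], "spin": 0}
    - {"fingers": 0, "linear": [0, 0, -0.006], "spin": 0}
    - {"fingers": 0, "linear": [0, 0, -0.009], "spin": 0}
    - {"fingers": 0, "linear": [0, 0, -0.012], "spin": 0}
    - {"fingers": 0, "linear": [0, 0, -0.015], "spin": 0}
    - {"fingers": 0, "linear": [0, 0, -0.018], "spin": 0}
    - {"fingers": 0, "linear": [0, 0, -0.018], "spin": 0}
    - {"fingers": 0, "linear": [0, 0, -0.018], "spin": 0}

```text
time: 8.98
position: [544.1, -231.1, 159.4]
orientation: [-0.124, 0.992, 0.0, -0.0]
contact_force: [-0.3, 0.5, -3.3]
opening: 0.157
grasp_force: 30.0
```

>>> servo_tool:
  commands:
    - {"fingers": 0, "linear": [0, 0, -0.004], "spin": 0}
    - {"fingers": 0, "linear": [0, 0, -0.008], "spin": 0}
    - {"fingers": 0, "linear": [0, 0, -0.012], "spin": 0}
    - {"fingers": 0, "linear": [0, 0, -0.016], "spin": 0}
    - {"fingers": 0, "linear": [0, 0, -0.02], "spin": 0}
    - {"fingers": 0, "linear": [0, 0, -0.024], "spin": 0}
    - {"fingers": 0, "linear": [0, 0, -0.028], "spin": 0}
    - {"fingers": 0, "linear": [0, 0, -0.03], "spin": 0}
    - {"fingers": 0, "linear": [0, 0, -0.03], "spin": 0}
    - {"fingers": 0, "linear": [0, 0, -0.03], "spin": 0}

```text
time: 9.82
position: [544.2, -231.2, 135.5]
orientation: [-0.124, 0.992, 0.0, -0.0]
contact_force: [0.9, -0.7, -3.3]
opening: 0.158
grasp_force: 30.0
```

>>> servo_tool:
  commands:
    - {"fingers": 0, "linear": [0, 0, -0.001], "spin": 0}
    - {"fingers": 0, "linear": [0, 0, -0.002], "spin": 0}
    - {"fingers": 0, "linear": [0, 0, -0.003], "spin": 0}
    - {"fingers": 0, "linear": [0, 0, -0.004], "spin": 0}
    - {"fingers": 0, "linear": [0, 0, -0.005], "spin": 0}
    - {"fingers": 0, "linear": [0, 0, -0.005], "spin": 0}
    - {"fingers": 0, "linear": [0, 0, -0.005], "spin": 0}
    - {"fingers": 0, "linear": [0, 0, -0.005], "spin": 0}

```text
time: 10.48
position: [544.3, -231.2, 131.7]
orientation: [-0.124, 0.992, -0.0, 0.0]
contact_force: [-0.0, -0.5, -0.5]
opening: 0.157
grasp_force: 30.0
```

>>> servo_tool:
  commands:
    - {"fingers": 0, "linear": [0, 0, -0.001], "spin": 0}
    - {"fingers": 0, "linear": [0, 0, -0.0015], "spin": 0}
    - {"fingers": 0, "linear": [0, 0, -0.0015], "spin": 0}
    - {"fingers": 0, "linear": [0, 0, -0.0015], "spin": 0}

```text
time: 10.82
position: [544.3, -231.4, 131.6]
orientation: [-0.124, 0.992, -0.0, 0.0]
contact_force: [-3.8, 1.5, 6.9]
opening: 0.158
grasp_force: 30.0
```

Seated: contact came at the same TCP height as on the rack, 131.6. Release and rise.

>>> servo_tool:
  commands:
    - {"fingers": 0.4, "linear": [0, 0, 0], "spin": 0}
    - {"fingers": 0.4, "linear": [0, 0, 0], "spin": 0}
    - {"fingers": 0.4, "linear": [0, 0, 0], "spin": 0}
    - {"fingers": 0.4, "linear": [0, 0, 0], "spin": 0}
    - {"fingers": 0.4, "linear": [0, 0, 0], "spin": 0}
    - {"fingers": 0.4, "linear": [0, 0, 0], "spin": 0}
    - {"fingers": 0.4, "linear": [0, 0, 0.02], "spin": 0}
    - {"fingers": 0.4, "linear": [0, 0, 0.04], "spin": 0}
    - {"fingers": 0.4, "linear": [0, 0, 0.07], "spin": 0}
    - {"fingers": 0.4, "linear": [0, 0, 0.1], "spin": 0}
    - {"fingers": 0.4, "linear": [0, 0, 0.13], "spin": 0}
    - {"fingers": 0.4, "linear": [-0.05, 0.1, 0.15], "spin": 0.2}
    - {"fingers": 0.4, "linear": [-0.1, 0.2, 0.16], "spin": 0.4}
    - {"fingers": 0.4, "linear": [-0.1, 0.3, 0.16], "spin": 0.6}
    - {"fingers": 0.4, "linear": [-0.1, 0.3, 0.16], "spin": 0.764}
    - {"fingers": 0.4, "linear": [-0.1, 0.3, 0.16], "spin": 0.764}
    - {"fingers": 0.4, "linear": [-0.1, 0.3, 0.16], "spin": 0.764}
    - {"fingers": 0.4, "linear": [-0.1, 0.3, 0.16], "spin": 0.764}

```text
time: 12.32
position: [463.2, 13.3, 259.4]
orientation: [-0.537, 0.844, 0.0, 0.001]
contact_force: [0.0, -0.7, -0.2]
opening: 0.396
grasp_force: 0.0
```

```bash
python3 - <<'E'
from m import *
a=np.radians(14.2);ex=np.array([np.cos(a),np.sin(a)]);ey=np.array([-ex[1],ex[0]]);o=np.array([547,-230.5])
ims=[]
for n in("top","scene"):
    im,d,I=grab(n);ims.append(im);C=cloud(d,I);H,S,V=hsv(im);x,y,z=C[...,0],C[...,1],C[...,2]
    u=(C[...,:2]-o)@ex;v=(C[...,:2]-o)@ey
    b=(d>0)&(H>100)&(H<130)&(S>90)&(abs(u)<60)&(abs(v)<30)&(z>80)
    print(n,"handle",b.sum(),"zmax",np.percentile(z[b],[50,90,97]).round(1) if b.sum() else "","v",np.median(v[b]).round(1) if b.sum() else "")
    w=((H<8)|(H>172))&(S>130)&(abs(x-629)<40)&(abs(y+223)<60)
    t=w&(z>154); 
    for nm,m,zz in(("wing",t,160),("bar",w&(z<128)&(z>110),122)):
        if m.sum()>5:
            P=onz(np.argwhere(m)[:,::-1],zz,I)[:,:2]; vx=cv2.fitLine(P.astype(np.float32),cv2.DIST_L2,0,.01,.01).ravel()
            print(n,nm,m.sum(),rect(np.argwhere(m)[:,::-1].astype(float),zz,I),"line deg",np.degrees(np.arctan2(vx[1],vx[0])).round(1),np.median(z[m]))
s=ctrl.read_state();print(s["position"],s["orientation"],s["joint_positions"].round(2))
cv2.imwrite("pics/c5.png",np.hstack([cv2.resize(ims[0][140:230,325:385],(320,480),interpolation=cv2.INTER_CUBIC),cv2.resize(ims[1][200:290,165:245],(427,480),interpolation=cv2.INTER_CUBIC)]))
E
```

```text
top handle 109 zmax [141.8 146.7 148.7] v 4.3
top wing 50 (array([ 631.6, -208.6]), array([40.1,  9.7]), 83.68) line deg 84.2 159.73955605093028
top bar 53 (array([ 629.6, -240. ]), array([35.1, 14.9]), 89.02) line deg -89.4 122.52623966956519
scene handle 72 zmax [140.6 147.  149.6] v -1.0
scene wing 46 (array([ 639.9, -206.9]), array([40.2, 14. ]), 82.6) line deg 79.9 159.2558487793694
scene bar 53 (array([ 635.2, -241.2]), array([34.8, 14.2]), 82.62) line deg 78.9 121.3187804114483
[463.94106189  10.78254562 258.94127469] [-5.35512021e-01  8.44527301e-01 -7.46882990e-05  7.12531350e-04] [ 0.45 -0.01 -0.41 -0.   -1.17 -0.89]
```

View pics/c5.png

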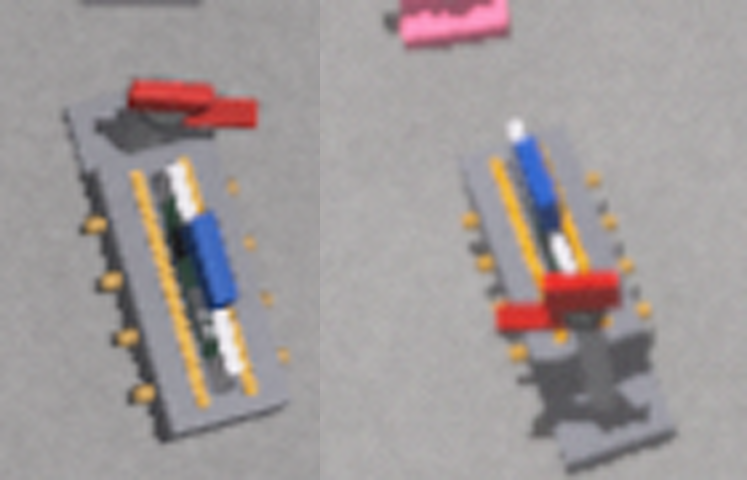

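Top part: the card sits in the slot with its handle at (212,260), and the clamp wing at (170,95) is clear of it. Next I'll hover over the clamp.

>>> servo_tool:
  commands:
    - {"fingers": 0.4, "linear": [0.2118, -0.2719, -0.01], "spin": 0.207}
    - {"fingers": 0.4, "linear": [0.2118, -0.2719, -0.01], "spin": 0.207}
    - {"fingers": 0.4, "linear": [0.2118, -0.2719, -0.01], "spin": 0.207}
    - {"fingers": 0.4, "linear": [0.2118, -0.2719, -0.01], "spin": 0.207}
    - {"fingers": 0.4, "linear": [0.2118, -0.2719, -0.01], "spin": 0.207}
    - {"fingers": 0.4, "linear": [0.2118, -0.2719, -0.01], "spin": 0.207}
    - {"fingers": 0.4, "linear": [0.2118, -0.2719, -0.01], "spin": 0.207}
    - {"fingers": 0.4, "linear": [0.2118, -0.2719, -0.01], "spin": 0.207}
    - {"fingers": 0.4, "linear": [0.2118, -0.2719, -0.01], "spin": 0.207}
    - {"fingers": 0.4, "linear": [0.2118, -0.2719, -0.01], "spin": 0.207}
    - {"fingers": 0.4, "linear": [0.2118, -0.2719, -0.01], "spin": 0.207}
    - {"fingers": 0.4, "linear": [0.2118, -0.2719, -0.01], "spin": 0.207}
    - {"fingers": 0.4, "linear": [0.2118, -0.2719, -0.01], "spin": 0.207}

```text
time: 13.5
position: [633.4, -208.0, 251.2]
orientation: [-0.663, 0.749, -0.0, 0.0]
contact_force: [-0.0, -0.3, 0.3]
opening: 0.397
grasp_force: 0.0
```

```bash
python3 - <<'E'
from rig import ctrl
import numpy as np
s=ctrl.read_state();q=s["orientation"];print(s["position"],90+2*np.degrees(np.arctan(-q[0]/q[1])),s["joint_positions"].round(2))
E
```

```text
[ 633.37939907 -208.00229103  251.20325444] 173.01262408125433 [-0.03  0.34  0.    0.   -1.23 -0.1 ]
```

>>> servo_tool:
  commands:
    - {"fingers": 0.4, "linear": [0, 0, -0.03], "spin": 0}
    - {"fingers": 0.4, "linear": [0, 0, -0.06], "spin": 0}
    - {"fingers": 0.4, "linear": [0, 0, -0.08], "spin": 0}
    - {"fingers": 0.4, "linear": [0, 0, -0.095], "spin": 0}
    - {"fingers": 0.4, "linear": [0, 0, -0.11], "spin": 0}
    - {"fingers": 0.4, "linear": [0, 0, -0.118], "spin": 0}
    - {"fingers": 0.4, "linear": [0, 0, -0.122], "spin": 0}
    - {"fingers": 0.4, "linear": [0, 0, -0.122], "spin": 0}
    - {"fingers": 0.4, "linear": [0, 0, -0.122], "spin": 0}
    - {"fingers": 0, "linear": [0, 0, -0.122], "spin": 0}
    - {"fingers": 0, "linear": [0, 0, -0.122], "spin": 0}
    - {"fingers": 0, "linear": [0, 0, -0.122], "spin": 0}
    - {"fingers": 0, "linear": [0, 0, -0.122], "spin": 0}
    - {"fingers": 0, "linear": [0, 0, -0.122], "spin": 0}
    - {"fingers": 0, "linear": [0, 0, -0.122], "spin": 0}
    - {"fingers": 0, "linear": [0, 0, -0.122], "spin": 0}

```text
time: 14.83
position: [633.2, -208.6, 153.1]
orientation: [-0.663, 0.749, 0.0, -0.0]
contact_force: [-4.0, 0.9, 5.7]
opening: 0.123
grasp_force: 29.8
```

>>> servo_tool:
  commands:
    - {"fingers": 0, "linear": [0, 0, 0], "spin": -0.04}
    - {"fingers": 0, "linear": [0, 0, 0], "spin": -0.09}
    - {"fingers": 0, "linear": [0, 0, 0], "spin": -0.14}
    - {"fingers": 0, "linear": [0, 0, 0], "spin": -0.19}
    - {"fingers": 0, "linear": [0, 0, 0], "spin": -0.24}
    - {"fingers": 0, "linear": [0, 0, 0], "spin": -0.29}
    - {"fingers": 0, "linear": [0, 0, 0], "spin": -0.34}
    - {"fingers": 0, "linear": [0, 0, 0], "spin": -0.39}
    - {"fingers": 0, "linear": [0, 0, 0], "spin": -0.44}
    - {"fingers": 0, "linear": [0, 0, 0], "spin": -0.49}
    - {"fingers": 0, "linear": [0, 0, 0], "spin": -0.54}
    - {"fingers": 0, "linear": [0, 0, 0], "spin": -0.59}
    - {"fingers": 0, "linear": [0, 0, 0], "spin": -0.64}
    - {"fingers": 0, "linear": [0, 0, 0], "spin": -0.69}
    - {"fingers": 0, "linear": [0, 0, 0], "spin": -0.73}
    - {"fingers": 0, "linear": [0, 0, 0], "spin": -0.73}
    - {"fingers": 0, "linear": [0, 0, 0], "spin": -0.73}

```text
time: 16.25
position: [634.2, -209.3, 153.1]
orientation: [-0.151, 0.988, -0.001, 0.001]
contact_force: [1.5, -5.7, 2.2]
opening: 0.121
grasp_force: 29.9
```

```bash
cat > st.py <<'E'
from rig import ctrl
import numpy as np
s=ctrl.read_state();q=s["orientation"];print(s["position"],90+2*np.degrees(np.arctan(-q[0]/q[1])),s["contact_force"].round(1),s["moment"].round(3),s["opening"],s["grasp_force"])
E
python3 st.py
```

```text
[ 634.17882381 -209.34850218  153.12308485] 107.39873590272838 [ 1.5 -5.7  2.2] [-1.571 -0.162 -0.104] 0.12138433856117586 29.8655104637146
```

>>> servo_tool:
  commands:
    - {"fingers": 0, "linear": [0, 0, 0], "spin": -0.015}
    - {"fingers": 0, "linear": [0, 0, 0], "spin": -0.03}
    - {"fingers": 0, "linear": [0, 0, 0], "spin": -0.045}
    - {"fingers": 0, "linear": [0, 0, 0], "spin": -0.06}
    - {"fingers": 0, "linear": [0, 0, 0], "spin": -0.06}
    - {"fingers": 0, "linear": [0, 0, 0], "spin": -0.06}

```text
time: 16.75
position: [634.2, -209.4, 153.1]
orientation: [-0.104, 0.995, -0.001, 0.001]
contact_force: [1.0, -5.2, 1.5]
opening: 0.123
grasp_force: 29.8
```

```bash
python3 st.py
```

```text
[ 634.19534392 -209.43414666  153.09890651] 101.91793623514482 [ 1.  -5.2  1.5] [-2.108 -0.427  0.092] 0.1227803267176368 29.8081773519516
```

>>> servo_tool:
  commands:
    - {"fingers": 0, "linear": [0, 0, 0], "spin": -0.01}
    - {"fingers": 0, "linear": [0, 0, 0], "spin": -0.02}
    - {"fingers": 0, "linear": [0, 0, 0], "spin": -0.03}
    - {"fingers": 0, "linear": [0, 0, 0], "spin": -0.03}
    - {"fingers": 0, "linear": [0, 0, 0], "spin": -0.03}

```text
time: 17.17
position: [634.2, -209.4, 153.1]
orientation: [-0.081, 0.997, -0.001, 0.0]
contact_force: [1.5, -5.9, 0.9]
opening: 0.131
grasp_force: 30.4
```

```bash
python3 st.py
```

```text
[ 634.21449648 -209.39524671  153.13942534] 99.27305057109305 [ 1.5 -5.9  0.9] [-2.186 -0.399  0.542] 0.1309914234483537 30.42272239923477
```

The moment jumped to 0.54 N m and the wing is wedging in the pads, so it is at the stop. Relax slightly, release and retreat upward.

>>> servo_tool:
  commands:
    - {"fingers": 0, "linear": [0, 0, 0], "spin": 0.02}
    - {"fingers": 0.35, "linear": [0, 0, 0], "spin": 0.02}
    - {"fingers": 0.35, "linear": [0, 0, 0], "spin": 0.02}
    - {"fingers": 0.35, "linear": [0, 0, 0], "spin": 0.02}
    - {"fingers": 0.35, "linear": [0, 0, 0], "spin": 0.02}
    - {"fingers": 0.35, "linear": [0, 0, 0], "spin": 0.02}
    - {"fingers": 0.35, "linear": [0, 0, 0.02], "spin": 0.02}
    - {"fingers": 0.35, "linear": [0, 0, 0.04], "spin": 0.02}
    - {"fingers": 0.35, "linear": [0, 0, 0.07], "spin": 0.02}
    - {"fingers": 0.35, "linear": [0, 0, 0.1], "spin": 0.02}
    - {"fingers": 0.35, "linear": [0, 0, 0.14], "spin": 0.02}
    - {"fingers": 0.35, "linear": [-0.05, 0.05, 0.14], "spin": 0.02}
    - {"fingers": 0.35, "linear": [-0.15, 0.2, 0.14], "spin": 0.02}
    - {"fingers": 0.35, "linear": [-0.2, 0.25, 0.14], "spin": 0.02}
    - {"fingers": 0.35, "linear": [-0.2, 0.28, 0.14], "spin": 0.02}
    - {"fingers": 0.35, "linear": [-0.2, 0.28, 0.14], "spin": 0.02}
    - {"fingers": 0.35, "linear": [-0.2, 0.28, 0.14], "spin": 0.02}
    - {"fingers": 0.35, "linear": [-0.2, 0.28, 0.14], "spin": 0.02}

```text
time: 18.67
position: [471.5, 17.3, 265.1]
orientation: [-0.096, 0.995, 0.001, 0.0]
contact_force: [0.4, 0.5, 0.6]
opening: 0.35
grasp_force: 0.0
```

```bash
python3 st.py; python3 - <<'E'
from m import *
ims=[]
for n in("top","scene"):
    im,d,I=grab(n);ims.append(im);C=cloud(d,I);H,S,V=hsv(im);x,y,z=C[...,0],C[...,1],C[...,2]
    w=((H<8)|(H>172))&(S>130)&(abs(x-605)<60)&(abs(y+215)<60)&(z>154)
    print(n,w.sum(),rect(np.argwhere(w)[:,::-1].astype(float),160,I))
cv2.imwrite("pics/c6.png",np.hstack([cv2.resize(ims[0][130:250,150:400],(400,400)),cv2.resize(ims[1][200:290,165:245],(356,400),interpolation=cv2.INTER_CUBIC)]))
E
```

```text
[471.5121784   17.33294228 265.05272563] 101.02077459448496 [0.4 0.5 0.6] [ 0.062 -0.074  0.049] 0.34959568828933396 0.0
top 44 (array([ 631.5, -208.7]), array([41.9,  8.3]), 11.65)
scene 35 (array([ 637.3, -207.7]), array([44.5,  9.6]), 16.79)
```

View pics/c6.png

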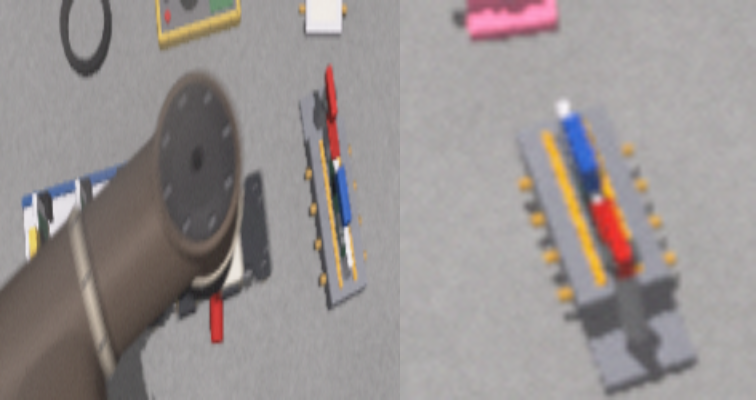

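The clamp bar lies over the card's top edge (right view, around (612,235)), the card is seated, and the wing angle matches the stop (about 12.5° expected). The gripper is clear, so I'm handing in.

```bash
python3 -c "
from rig import ctrl
print(ctrl.finish_job())"
```

```text
the job is handed in; nothing more can be done
None
```

The blue-handled card is fully home in the grey fixture, the clamp is turned clockwise to its stop over the card's top edge, and the job was handed in with the gripper clear at about 19 s.

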